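# Put the flux tin away in the bench locker and snap the door shut

### The job

Pull the locker door open through its roller catch, put the small open flux tin into the locker, keeping it level, and push the door shut until the catch snaps. Press gently and no further once it has snapped, so that the rubber buffer behind the door is not crushed, and leave the tape roll, the braid reel and the spray bottle where they stand.

Things in the scene. Friction and masses are not known exactly. Their poses are not given: they have to be found in the camera images.
- locker: Low grey sheet-steel bench locker, fixed, 160 deep (x) x 170 wide (y) x 56 mm high, without a floor: things inside stand on the table. Origin at the centre of its footprint; x points from the opening to the back, y to the hinge side, z up. Side walls 4 mm; the roof (top at z = 56 mm) begins at local x = -74 mm; back wall inside at x = +76 mm.
- locker_mouth (a point): Middle of the locker's opening, on the table: local x = -80, y = 0 mm of the locker, axes as the locker's. The opening is 162 mm wide and 52 mm high.
- catch_slot (a point): Point on the locker's outer right wall at local x = -50, y = -85, z = 36 mm. Here a steel plate is screwed on, set fore or aft differently each time, on which the catch, a dark block (local y = -87 to -110, z = 19 to 53 mm), slides to and fro by up to 18 mm: the opening door drags it forward; the closing door pushes it back to its stop, mostly deeper than before, and only there the door snaps.
- door (a joint): Door angle, rad: -0.02 to 0.12 shut, differently each time (to be felt, not known beforehand), up to 1.75; opens towards the robot, clockwise from above. Stays where it is left. At its free edge a bead rides over the sprung roller of the catch: about 6 to 9 N at the pull along its arc, either way; past the roller the door is drawn in by itself.
- door_hinge (a point): Point on the door's upright hinge axis, z = 45 mm, at local x = -92, y = +85 mm of the locker; turns with the door, axes as the locker's at angle 0. Door: grey pan, panel 216 wide, z = 4 to 56 mm, 3 mm thick, returns 26 mm deep at the top and 20 mm at the sides, none below. At angle 0 the panel's inner face is 32 mm in front of the opening.
- door_handle (a point): Where to pinch the door's pull, an upright round steel bar, 12 mm diameter, z = 10 to 56 mm, 40 mm in front of the door's outer face, held at its lower end only (z under 22 mm): it can be taken from above and turns in the grip. The point is on the bar's axis at z = 45 mm, at local x = -63, y = -155 mm from the hinge (door at 0).
- buffer (a joint): Compression (m) of the black rubber buffer, a 12 mm round plunger on the catch block, 183 mm from the hinge, on which the door panel comes to rest. 0 = free (door not snapped); about 0.0005 with the door snapped shut and left alone. 9 N per mm; beyond 0.0025 (some 25 N pressed at the pull) it is crushed.
- flux_tin: Shallow round open white tin with brown flux, 46 mm diameter, 16 mm high, 60 g, loose on the table. Origin at the centre of its underside, z up.
- tape_roll: Black roll of tape, 58 mm diameter, 19 mm high, lying flat, loose bystander. Origin at the centre of its underside.
- wick_reel: Small turquoise reel of desolder braid, 48 mm wide, 11 mm high, lying flat, loose bystander. Origin at its underside near the middle.
- spray_bottle: Small white mist bottle, 34 mm wide, 133 mm high, standing to the right of the locker, loose bystander. Origin at the centre of its underside.

How it is judged:
On the way, in this order (a step that is already met when the one before it is completed fails the run):
1. the locker door has been pulled well open (past 0.8 rad) (value of joint door above 0.8 rad), for 0.2 s.
2. the flux tin stands in the locker: its centre at least 10 mm behind the opening and between the side walls, on the table (x of flux_tin in the frame of locker between -0.07 and 0.08 m and y of flux_tin in the frame of locker between -0.07 and 0.07 m and height (world z) of flux_tin below 0.006 m and angle between flux_tin's own z axis and vertical below 0.15 rad), for 0.2 s.
At the end, for the whole second after the job is handed in: The door is snapped shut and at rest: the catch alone holds it against the rubber buffer (buffer compressed by more than 0.2 mm, door angle under 0.13 rad). The flux tin stands upright on the table inside the locker, its centre at least 10 mm behind the opening (all of step 2 and value of joint buffer above 0.0002 m and value of joint door below 0.13 rad and linear speed of flux_tin below 0.02 m/s and velocity of joint door between -0.05 and 0.05 rad/s); the robot touches nothing.
It fails at once if the rubber buffer is crushed (compressed by more than 2.5 mm) (value of joint buffer above 0.0025 m).
It fails at once if the flux tin is tipped by more than 0.5 rad (angle between flux_tin's own z axis and vertical above 0.5 rad).
It fails at once if the tape roll, the braid reel or the spray bottle is moved by more than 30 mm (distance of any of tape_roll, wick_reel, spray_bottle from where it was at the start of the episode above 0.03 m).
It also fails if it takes over 72 s, if anything falls off the work surface, if the arm or the gripper's body presses on something with over 40 N, if the wrist force passes 120 N, or if a joint passes its speed limit or range.

### The arm

A 6-joint arm with a two-finger parallel gripper is mounted at the origin on a cart in front of the work surface, level with it; the furniture and walls round the work are solid. World frame = base frame: x ahead of the robot, y to its left, z up, the work surface at z = 0. Lengths are in m, angles in rad, forces in N, time in s.
With the tool pointing down it reaches from about 0.375 to 0.9 m from the base axis. Payload 3.1 kg.
Tool frame: the origin (TCP) lies midway between the tips of the shut fingers; the grasp point (between the pads) lies 19 mm behind it; z points along the fingers, y is the line along which they close (so a half turn about z gives the same grasp; the last joint's range is limited). The gripper opens to 87 mm and grips with 3 to 60 N. Pads are 19 mm wide; open, the fingers measure 117 mm over their backs; the gripper's body (75 mm by 190 mm) begins 51 mm behind the grasp point.
Start: joints at [-1.413, 0.527, 1.433, -0, 1.181, -0.178], TCP at [0.207, -0.59, 0.223] pointing down, gripper open.
Joint ranges: [-3.08, 3.08], [-0.75, 2.2], [0.22, 2.44], [-1.43, 4.57], [0, 2.65], [-2.85, 2.85]. Speed limits (rad/s): [2.79, 2.79, 3.14, 3.14, 3.14, 3.14].

### API

Orientations are given as a unit quaternion [x, y, z, w].
In Python, from rig import status, imaging, order gives the robot as it stands.
- The arm moves only by the tool arm_command, never from a script. Its argument "deltas" is one flat list of numbers, 5 for each row, row after row: the opening, from -1 (shut) to 1 (fully open), so that 0 is half open, then the shift along the tool's x, y, z in m, then the turn about the tool's z in rad. In form: [gripper, tx, ty, tz, roll, gripper, tx, ty, tz, roll, ...]. A call has 1 to 12 rows; each row shifts and turns the commanded pose from where the row before left it, along the tool's axes as they then stand; what a row does not reach is not made up. A row lasts 1/8 s, in which the tool goes at most 62.5 mm and 10.7 degrees, less where a joint would pass 70% of its speed; a pose out of reach is approached as far as the arm can. A call with a gripper value outside its range is refused whole. The fingers move at their own pace and stop on an object; "newtons" is the grip in N (left out, the last holds). Time passes only in rows, so rows that do not move let the fingers close. It gives the time, the measured TCP pose, the force, the opening and the grip force at its end, in the units of the state.
- status.get_obs(): the state, without advancing time (a new reading comes with each control period).
- imaging.camera(name): name is "side" or "top" or "wrist"; returns (picture, depth): 384x512x3 uint8, red, green, blue; 384x512 float32, m along the optical axis (not along the pixel's ray), 0 where there is no reading.
- imaging.camera_params(name): a dict with "intrinsics" (3x3 intrinsics, pixels), "camera_from_world" (4x4, takes a point from world to camera coordinates). Camera axes: x right, y up, looking along -z (the intrinsics and any distortion apply to the point x, -y, -z); pixel columns grow to the right and rows downward; lengths in m; the calibration is good to about 2 mm. A picture is of the moment at which its call begins: read the wrist's pose just before it. camera_params takes no time and is no camera call; for the wrist camera it gives the pose at the moment of the call.
- order.hand_in(): hands the job in; it is judged then, once.
The state is a dict: "time": time; "q": joint angles; "joint_velocities": joint speeds; "joint_torque": joint torques, N m; "position": TCP position; "tool_rot": TCP orientation; "ft_force": force on the tool from outside, world axes, zero at the start; "moment": the same for the moment, N m; "grip_width": finger opening in m; "grip_force": force on a finger pad.
Only numpy, scipy, OpenCV 4.12 (cv2) and the standard library are available. Lean on these libraries where they do the work, as an engineer would, in place of code of your own. Each camera call takes 0.05 s, during which the arm holds its last target. There are 200 camera calls.

## Working session

There is one attempt and no reset: what is moved stays moved. The work goes in short steps, Python scripts to look and compute and a tool call to move; the robot and the scene stay as the last step left them, time stands still between calls to the robot, and variables do not carry over. Pictures are saved under pics/ and viewed, at most 10 in all, crops included, and the job is handed in when it is done.

Besides the shell and the picture viewer there is one more tool, called after "Call:" in YAML: its name, and indented under it one key for each argument. arm_command: Moves the arm, as the interface text tells. Its arguments: {"type":"object","properties":{"deltas":{"type":"array"},"newtons":{"type":"number"}},"required":["deltas"]}

```bash
ls; mkdir -p pics; cat > h.py <<'E'
import numpy as np, cv2
from rig import status, imaging, order
def grab(n):
    P=imaging.camera_params(n); im,d=imaging.camera(n); return im,d,P
def cloud(d,P):
    K=np.array(P["intrinsics"]);T=np.linalg.inv(np.array(P["camera_from_world"]))
    v,u=np.mgrid[:d.shape[0],:d.shape[1]]
    p=np.stack([(u-K[0,2])/K[0,0]*d,-(v-K[1,2])/K[1,1]*d,-d,np.ones_like(d)],-1)
    return (p@T.T)[...,:3]
E
python3 - <<'E'
from h import *
print(status.get_obs())
ims=[]
for n in("top","side"):
    im,d,P=grab(n); np.savez(n+".npz",im=im,d=d,w=cloud(d,P)); print(P); 
    cv2.imwrite(f"pics/{n}0.png",cv2.resize(im[...,::-1],(800,600)))
E
```

```text
pics
{'time': 0.0, 'q': array([-1.41254385e+00,  5.28447239e-01,  1.43387648e+00, -2.05579735e-07,
        1.18139395e+00, -1.78519843e-01]), 'joint_velocities': array([ 7.42001220e-04, -1.69303951e-03, -6.37695064e-05,  2.40360833e-04,
       -1.27864227e-03,  4.19739110e-04]), 'joint_torque': array([-6.03947119e-04, -4.40041387e+01, -1.76592869e+01,  6.32940070e-02,
        5.82835218e-02, -1.64794260e-04]), 'position': array([ 0.20642761, -0.58916533,  0.22159147]), 'tool_rot': array([ 9.85855954e-01,  1.67591496e-01,  1.06718786e-05, -1.06245344e-03]), 'ft_force': array([ 0.79324044, -0.13195019, -0.02987055]), 'moment': array([-0.0550582 ,  0.00237874,  0.02025048]), 'grip_force': 0.0, 'grip_width': 0.08714642482933192}
{'intrinsics': array([[429.46774021,   0.        , 252.65209415],
       [  0.        , 429.46774021, 191.79376054],
       [  0.        ,   0.        ,   1.        ]]), 'camera_from_world': array([[-0.0028198 , -0.99982753, -0.01835638, -0.04489365],
       [ 0.98879154, -0.00552792,  0.14920033, -0.59372794],
       [-0.14927607, -0.01772991,  0.98863659, -1.02731945],
       [ 0.        ,  0.        ,  0.        ,  1.        ]])}
{'intrinsics': array([[426.84576371,   0.        , 262.24686772],
       [  0.        , 426.84576371, 196.69374826],
       [  0.        ,   0.        ,   1.        ]]), 'camera_from_world': array([[ 0.99983311,  0.01605922,  0.00870995, -0.61896636],
       [-0.0141399 ,  0.37835019,  0.92555453, -0.02247441],
       [ 0.01156827, -0.92552322,  0.37851412, -1.27516674],
       [ 0.        ,  0.        ,  0.        ,  1.        ]])}
```

View pics/top0.png

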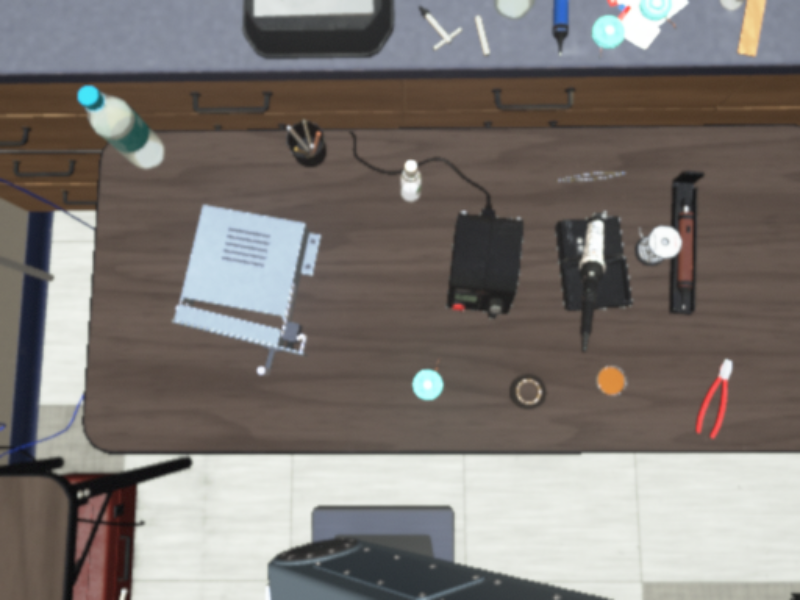

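View pics/side0.png

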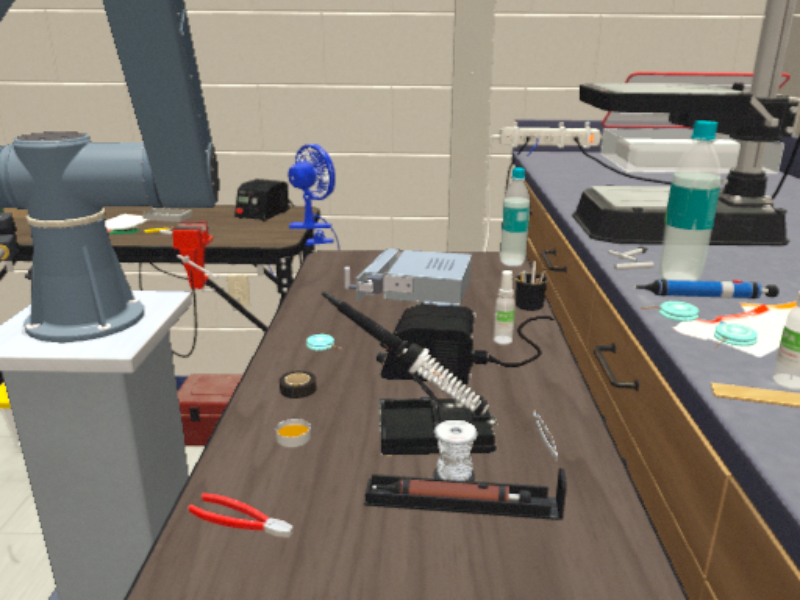

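Top view: locker roof spans about (180–305, 205–315), the pull is at (262,370) and the tin at (611,380). The tape roll is at (528,391), the reel at (427,384) and the mist bottle at (410,180). The door's free edge and catch are near (295,340). Next I measure these positions.

```bash
python3 - <<'E'
from h import *
z=np.load("top.npz");im,d,w=z["im"],z["d"],z["w"]
print(z["d"][200:203,100:103], w[100,300])
s=512/800
def at(u,v):return w[int(v*s),int(u*s)].round(4)
for n,p in dict(tin=(611,380),tape=(513,391),tapein=(528,391),reel=(427,384),handle=(262,370),bottle=(411,165),roof=(245,250),table=(360,340)).items(): print(n,at(*p))
# objects by height mask
for n,(u,v,r,lo,hi) in dict(tin=(611,380,22,.008,.03),tape=(528,391,25,.012,.03),reel=(427,384,25,.006,.03),handle=(262,370,9,.035,.07)).items():
    u,v,r=u*s,v*s,r*s
    m=np.zeros(d.shape,bool);m[int(v-r):int(v+r)+1,int(u-r):int(u+r)+1]=1
    m&=(w[...,2]>lo)&(w[...,2]<hi);p=w[m];print(n,m.sum(),p.min(0).round(3),p.max(0).round(3),((p.min(0)+p.max(0))/2).round(4))
# roof
m=np.zeros(d.shape,bool);m[int(195*s):int(385*s),int(165*s):int(330*s)]=1
m&=(abs(w[...,2]-.056)<.006)
n,l,st,c=cv2.connectedComponentsWithStats(m.astype(np.uint8))
for i in range(1,n):
    if st[i,4]<15:continue
    p=w[l==i];r=cv2.minAreaRect((p[:,:2]*1000).astype(np.float32));print(st[i],p[:,2].mean().round(4),r,cv2.boxPoints(r).round(0).tolist())
c=im[int(190*s):int(390*s),int(160*s):int(340*s)];cv2.imwrite("pics/lock.png",cv2.resize(c[...,::-1],None,fx=5,fy=4.5,interpolation=2))
E
```

```text
[[1.12286   1.119135  1.11964  ]
 [1.1205087 1.1189992 1.12052  ]
 [1.1212004 1.1196312 1.1235478]] [ 0.84760115 -0.17402503  0.00173879]
tin [ 0.4665 -0.3945  0.0097]
tape [ 0.4494 -0.2346  0.0186]
tapein [ 0.4497 -0.2612 -0.0053]
reel [ 0.4626 -0.0979  0.0078]
handle [0.484  0.1619 0.0544]
bottle [ 0.787  -0.074   0.1326]
roof [0.674  0.1948 0.0544]
table [ 5.348e-01  1.200e-02 -2.000e-04]
tin 244 [ 0.444 -0.415  0.008] [ 0.489 -0.37   0.021] [ 0.4665 -0.3921  0.0145]
tape 271 [ 0.422 -0.287  0.012] [ 0.477 -0.231  0.025] [ 0.4495 -0.2592  0.0185]
reel 270 [ 0.44  -0.121  0.006] [ 0.488 -0.075  0.016] [ 0.4639 -0.0978  0.0111]
handle 26 [0.477 0.157 0.036] [0.487 0.167 0.059] [0.4821 0.1621 0.0477]
[ 110  131   85   96 5045] 0.0556 ((631.52392578125, 181.45068359375), (214.2288818359375, 206.1796875), 77.77366638183594) [[508.0, 99.0], [710.0, 55.0], [755.0, 264.0], [553.0, 308.0]]
[165 235   5   4  19] 0.0553 ((482.7646484375, 162.11302185058594), (7.542618274688721, 9.922232627868652), 0.07295301556587219) [[479.0, 167.0], [479.0, 157.0], [487.0, 157.0], [487.0, 167.0]]
```

View pics/lock.png

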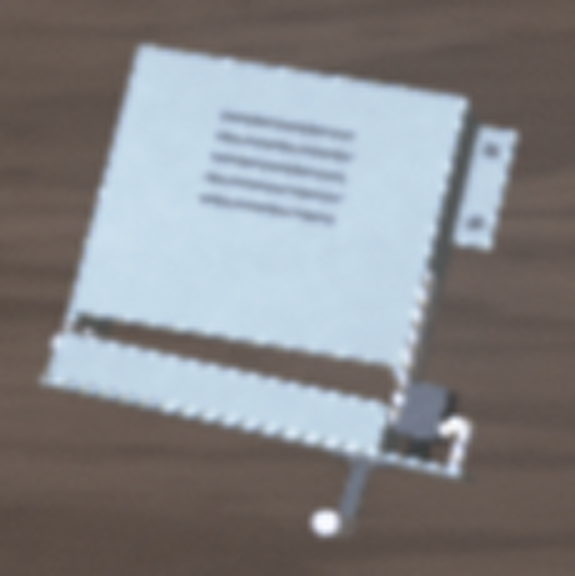

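The crop shows the roof with corners at about (142,45), (468,98), (400,367) and (75,318). The door's top return runs below it, the catch block is at (425,408) and the pull's tip at (325,522).

```bash
python3 - <<'E'
from h import *
z=np.load("top.npz");im,d,w=z["im"],z["d"],z["w"]
m=np.zeros(d.shape,np.uint8);m[125:246,106:211]=1
m&=(abs(w[...,2]-.056)<.006).astype(np.uint8)
mo=cv2.morphologyEx(m,cv2.MORPH_OPEN,np.ones((7,7),np.uint8))
n,l,st,c=cv2.connectedComponentsWithStats(mo)
L=None
for i in range(1,n):
    if st[i,4]<60:continue
    p=w[l==i];r=cv2.minAreaRect((p[:,:2]*1000).astype(np.float32));b=cv2.boxPoints(r);print(st[i],r,b.round(0).tolist())
# direct corner rays at z=.056
P=imaging.camera_params("top");K=P["intrinsics"];T=np.linalg.inv(P["camera_from_world"])
def ray(u,v,z):
    r=T[:3,:3]@np.array([(u-K[0,2])/K[0,0],-(v-K[1,2])/K[1,1],-1]);o=T[:3,3];return (o+r*(z-o[2])/r[2])[:2]
cr=[(142,45),(468,98),(400,367),(75,318),(325,522),(463,474),(45,382),(400,385)]
for x,y in cr: print((x,y),ray(102+x/5-.4,121+y/4.5-.4,.056).round(4))
E
```

```text
[ 119  132   75   69 3929] ((659.3445434570312, 194.87828063964844), (172.05990600585938, 154.4132537841797), 79.52925872802734) [[568.0, 124.0], [720.0, 96.0], [751.0, 265.0], [599.0, 294.0]]
[114 196  65  25 743] ((553.0127563476562, 217.34048461914062), (168.19113159179688, 29.06031608581543), 75.50592803955078) [[518.0, 140.0], [546.0, 132.0], [588.0, 295.0], [560.0, 302.0]]
(142, 45) [0.7504 0.2629]
(468, 98) [0.7183 0.0967]
(400, 367) [0.5669 0.1277]
(75, 318) [0.595  0.2901]
(325, 522) [0.4825 0.1625]
(463, 474) [0.5082 0.0955]
(45, 382) [0.5595 0.3034]
(400, 385) [0.557  0.1275]
```

Call:
arm_command:
  deltas: [1,0,0,0,0.1475,1,0,0,0,0.1475,1,0,0,0,0.1475,1,0,0,0,0.1475,1,0.0189,-0.0486,0,0,1,0.0189,-0.0486,0,0,1,0.0189,-0.0486,0,0,1,0.0189,-0.0486,0,0,1,0.0189,-0.0486,0,0,1,0.0189,-0.0486,0,0,1,0.0189,-0.0486,0,0,1,0.0189,-0.0486,0,0]

```text
time: 1.6
position: [0.451, -0.2497, 0.2223]
tool_rot: [0.992, -0.126, -0.0, -0.0]
ft_force: [0.7, 0.7, -0.0]
grip_width: 0.0871
grip_force: 0.0
```

Call:
arm_command:
  deltas: [1,-0.009,-0.0509,0,0,1,-0.009,-0.0509,0,0,1,-0.009,-0.0509,0,0,1,-0.009,-0.0509,0,0,1,-0.009,-0.0509,0.01,0,1,-0.009,-0.0509,0.02,0,1,-0.009,-0.0509,0.02,0,1,-0.009,-0.0509,0.02,0,1,0,0,0.02,0,1,0,0,0,0]

```text
time: 2.85
position: [0.4809, 0.1614, 0.131]
tool_rot: [0.992, -0.125, -0.002, 0.001]
ft_force: [0.1, -0.5, 0.0]
grip_width: 0.0868
grip_force: 0.0
```

```bash
cat >> h.py <<'E'
from scipy.spatial.transform import Rotation as Ro
ex=np.array([.983,-.1822]);ey=np.array([.1822,.983]);O=np.array([.6564,.1954]);H=O-.092*ex+.085*ey
def pull(th):
    a=-.1822*0-0.1833-th; return H+Ro.from_euler('z',a).as_matrix()[:2,:2]@[-.063,-.155]
def go(x,y,z,quiet=0):
    o=status.get_obs();R=Ro.from_quat(o["tool_rot"]).as_matrix()
    print("t",o["time"],"pos",o["position"].round(4),"yawx",np.arctan2(R[1,0],R[0,0]).round(4),"F",o["ft_force"].round(1),"q",o["q"].round(2),"w",round(o["grip_width"],4))
    print("delta",(R.T@(np.array([x,y,z])-o["position"])).round(4))
E
python3 - <<'E'
from h import *
go(.4825,.1621,.026)
print([pull(t).round(4).tolist() for t in (0,.07,.1,.2,.4,.6,.8,1,1.2,1.3,1.4)])
im,d,P=grab("wrist");w=cloud(d,P);m=(abs(w[...,2]-.055)<.004)&(np.hypot(w[...,0]-.4825,w[...,1]-.1621)<.02)
p=w[m];print(m.sum(),p.mean(0),p.min(0),p.max(0))
cv2.imwrite("pics/w1.png",im[...,::-1])
E
```

```text
t 2.85 pos [0.4809 0.1614 0.131 ] yawx -0.2516 F [ 0.1 -0.5  0. ] q [ 0.1   0.51  1.81 -0.    0.83  1.93] w 0.0868
delta [ 0.0018 -0.0012  0.105 ]
[[0.4913, 0.1548], [0.4816, 0.1615], [0.4776, 0.1645], [0.4651, 0.1755], [0.4435, 0.201], [0.4274, 0.2303], [0.4175, 0.2622], [0.4141, 0.2955], [0.4174, 0.3287], [0.4215, 0.3449], [0.4273, 0.3607]]
203 [0.48207849 0.16266739 0.05566115] [0.47607342 0.15718286 0.05103301] [0.48712554 0.16868553 0.05812325]
```

Call:
arm_command:
  deltas: [1,0.001,-0.0015,0.035,0,1,0,0,0.035,0,1,0,0,0.025,0,1,0,0,0.01,0,-1,0,0,0,0,-1,0,0,0,0,-1,0,0,0,0,-1,0,0,0,0,-1,0,0,0,0,-1,0,0,0,0]
  newtons: 35

```text
time: 4.15
position: [0.484, 0.1622, 0.0276]
tool_rot: [0.992, -0.126, 0.0, -0.0]
ft_force: [-0.5, -0.7, 0.5]
grip_width: 0.0353
grip_force: 0.0
```

```bash
python3 - <<'E'
from h import *
go(.482,.1628,.026)
c,s=np.cos(-.2516),np.sin(-.2516);X=np.array([[c,s],[s,-c]])
pr=pull(.07)
for t in np.arange(.1,1.36,.1): q=pull(t);print(round(t,2),(X.T@(q-pr)).round(4));pr=q
E
```

```text
t 4.15 pos [0.484  0.1622 0.0276] yawx -0.2531 F [-0.5 -0.7  0.5] q [0.1  0.7  1.86 0.   0.58 1.93] w 0.0353
delta [-0.0021 -0.0001  0.0016]
0.1 [-0.0046 -0.002 ]
0.2 [-0.0149 -0.0075]
0.3 [-0.0141 -0.009 ]
0.4 [-0.0131 -0.0104]
0.5 [-0.012  -0.0116]
0.6 [-0.0108 -0.0128]
0.7 [-0.0095 -0.0138]
0.8 [-0.0081 -0.0147]
0.9 [-0.0066 -0.0154]
1.0 [-0.005 -0.016]
1.1 [-0.0034 -0.0164]
1.2 [-0.0017 -0.0166]
1.3 [-0.0001 -0.0167]
```

Fingers are still closing, so I wait, then pull along the arc.

Call:
arm_command:
  deltas: [-1,0,0,0,0,-1,0,0,0,0,-1,0,0,0,0,-1,0,0,0,0,-1,0,0,0,0]

```text
time: 4.78
position: [0.4848, 0.1625, 0.0275]
tool_rot: [0.992, -0.126, 0.001, -0.0]
ft_force: [3.1, 3.7, -3.0]
grip_width: 0.0109
grip_force: 35.0
```

Call:
arm_command:
  deltas: [-1,-0.0046,-0.002,0,0,-1,-0.0074,-0.0037,0,0,-1,-0.0075,-0.0038,0,0,-1,-0.007,-0.0045,0,0,-1,-0.0071,-0.0045,0,0,-1,-0.0131,-0.0104,0,0,-1,0,0,0,0]

```text
time: 5.65
position: [0.4443, 0.2028, 0.0275]
tool_rot: [0.992, -0.125, -0.001, 0.0]
ft_force: [2.1, 1.1, -3.8]
grip_width: 0.0108
grip_force: 35.0
```

Call:
arm_command:
  deltas: [-1,-0.012,-0.0116,0,0,-1,-0.0108,-0.0128,0,0,-1,-0.0095,-0.0138,0,0,-1,-0.0081,-0.0147,0,0,-1,-0.0066,-0.0154,0,0,-1,-0.005,-0.016,0,0,-1,-0.0034,-0.0164,0,0,-1,-0.0017,-0.0166,0,0,-1,-0.0001,-0.0167,0,0,-1,0.0008,-0.0083,0,0,-1,0,0,0,0,-1,0,0,0,0]

```text
time: 7.15
position: [0.4224, 0.3547, 0.0272]
tool_rot: [0.992, -0.126, -0.004, 0.001]
ft_force: [-6.2, 1.3, 2.8]
grip_width: 0.0111
grip_force: 35.0
```

Call:
arm_command:
  deltas: [-0.45,0,0,0,0,-0.45,0,0,0,0,-0.45,0,0,0,0,-0.45,0,0,-0.02,0,-0.45,0,0,-0.04,0,-0.45,0,0,-0.05,0,0,0,0,-0.05,0,0,0,0,0,0]

```text
time: 8.15
position: [0.4302, 0.3553, 0.1921]
tool_rot: [0.992, -0.126, 0.005, -0.003]
ft_force: [0.5, -0.5, -0.1]
grip_width: 0.0363
grip_force: 0.0
```

```bash
python3 - <<'E'
from h import *
print(pull(1.35))
go(.4665,-.3921,.16)
im,d,P=grab("top");cv2.imwrite("pics/t1.png",cv2.resize(im[...,::-1],(800,600)))
E
```

```text
[0.42419824 0.35286255]
t 8.15 pos [0.4302 0.3553 0.1921] yawx -0.2532 F [ 0.5 -0.5 -0.1] q [ 0.49  0.47  1.64 -0.    1.02  2.31] w 0.0363
delta [0.2222 0.7147 0.0285]
```

View pics/t1.png

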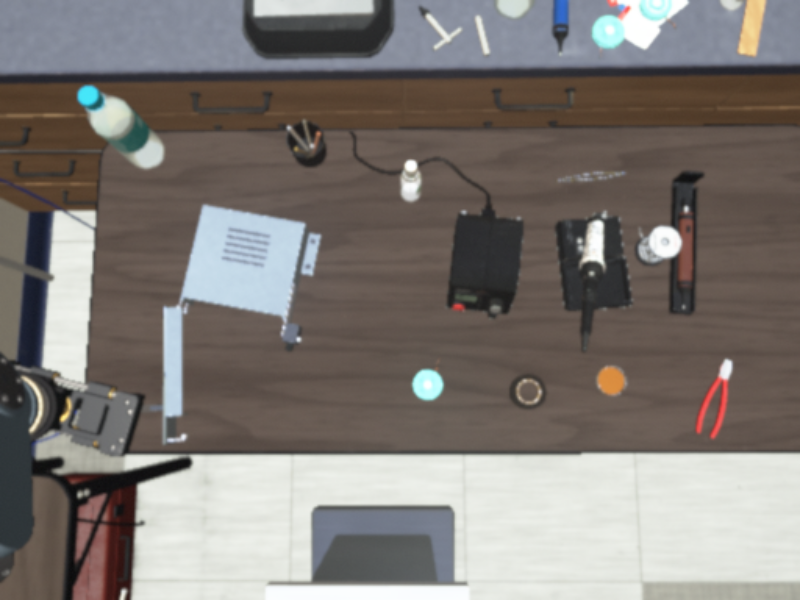

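The door is open at about 1.35 rad, the opening is clear and the bystanders are untouched. Next I go to the tin.

Call:
arm_command:
  deltas: [1,0,0,0,-0.07,1,0.0123,0.052,0,0,1,0.0123,0.052,0,0,1,0.0123,0.052,0,0,1,0.0123,0.052,0,0,1,0.0123,0.052,0,0,1,0.0123,0.052,0,0,1,0.0123,0.052,0,0,1,0.0123,0.052,0,0,1,0.0123,0.052,0,0,1,0.0123,0.052,0,0,1,0.0123,0.052,0,0]
  newtons: 8

```text
time: 9.7
position: [0.4548, -0.2346, 0.1858]
tool_rot: [0.996, -0.092, -0.001, -0.001]
ft_force: [0.6, -1.0, -0.2]
grip_width: 0.0872
grip_force: 0.0
```

Call:
arm_command:
  deltas: [1,0.0123,0.052,0.01,0,1,0.0123,0.052,0.02,0,1,0.0118,0.052,0.03,0,1,0,0,0.03,0,1,0,0,0,0,1,0,0,0,0]

```text
time: 10.45
position: [0.4631, -0.3926, 0.0972]
tool_rot: [0.996, -0.091, -0.0, -0.001]
ft_force: [-0.6, 0.2, -0.2]
grip_width: 0.0869
grip_force: 0.0
```

```bash
python3 - <<'E'
from h import *
im,d,P=grab("wrist");w=cloud(d,P);m=(w[...,2]>.01)&(w[...,2]<.022)&(np.hypot(w[...,0]-.4665,w[...,1]+.3921)<.035)
p=w[m];print(m.sum(),p.min(0),p.max(0));c=(p.min(0)+p.max(0))/2;print(c)
go(c[0],c[1],.004)
E
```

```text
1175 [ 0.442504   -0.4152933   0.01000133] [ 0.48824599 -0.36989852  0.01787814]
[ 0.465375   -0.39259591  0.01393973]
t 10.5 pos [ 0.4636 -0.393   0.0981] yawx -0.1824 F [ 0.5 -0.7  0.8] q [-0.89  0.66  1.58  0.    0.9   0.87] w 0.0874
delta [ 0.0017 -0.0007  0.0941]
```

Call:
arm_command:
  deltas: [1,0.002,0,0.035,0,1,0,0,0.035,0,1,0,0,0.016,0,1,0,0,0.008,0,-1,0,0,0,0,-1,0,0,0,0,-1,0,0,0,0,-1,0,0,0,0,-1,0,0,0,0,-1,0,0,0,0,-1,0,0,0,0,-1,0,0,0,0]
  newtons: 10

```text
time: 12.0
position: [0.4653, -0.3936, 0.0038]
tool_rot: [0.996, -0.091, 0.0, -0.0]
ft_force: [-0.2, 1.9, 4.4]
grip_width: 0.0446
grip_force: 10.0
```

Call:
arm_command:
  deltas: [-1,0,0,-0.01,0,-1,0,0,-0.02,0,-1,0,0,-0.025,0,-1,0,0,-0.025,0,-1,0,0,0,0]

```text
time: 12.62
position: [0.4666, -0.3955, 0.0866]
tool_rot: [0.996, -0.091, 0.002, 0.002]
ft_force: [0.6, 0.1, -0.5]
grip_width: 0.0446
grip_force: 10.0
```

```bash
python3 - <<'E'
from h import *
g=O-.108*ex;print(g)
go(g[0],g[1],.09)
im,d,P=grab("side");cv2.imwrite("pics/s1.png",im[230:330,100:350,::-1].repeat(3,0).repeat(3,1))
E
```

```text
[0.550236  0.2150776]
t 12.625 pos [ 0.4666 -0.3955  0.0866] yawx -0.1832 F [ 0.6  0.1 -0.5] q [-0.89  0.68  1.58 -0.    0.87  0.87] w 0.0446
delta [-0.029  -0.6156 -0.0061]
```

View pics/s1.png

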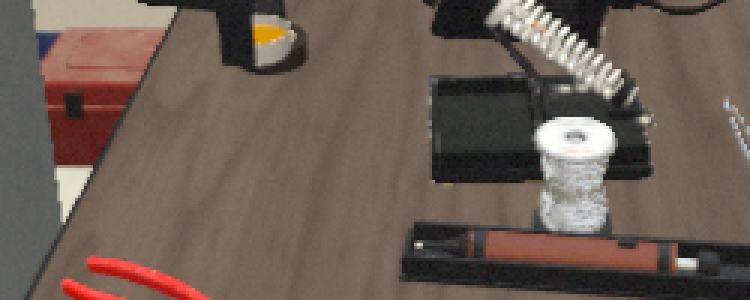

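The tin hangs level between the fingers, at about (270,35) in the crop. I carry it around the iron tip to just in front of the locker opening.

Call:
arm_command:
  deltas: [-1,-0.03,-0.01,-0.01,0,-1,-0.02,-0.05,0,0,-1,-0.0125,-0.05,0,0,-1,0,-0.05,0,0,-1,0,-0.05,0,0,-1,0,-0.05,0,0,-1,0,-0.05,0,0,-1,0,-0.05,0,0,-1,0,-0.05,0,0,-1,0,-0.05,0,0,-1,0,-0.05,0,0,-1,0,-0.05,0,0]

```text
time: 14.18
position: [0.5052, 0.1698, 0.0926]
tool_rot: [0.996, -0.091, -0.001, 0.0]
ft_force: [-0.1, 0.1, -0.5]
grip_width: 0.0446
grip_force: 10.0
```

```bash
python3 - <<'E'
from h import *
g=O-.108*ex;
go(g[0],g[1],.006)
E
```

```text
t 14.175 pos [0.5052 0.1698 0.0926] yawx -0.1831 F [-0.1  0.1 -0.5] q [ 0.11  0.6   1.77 -0.    0.77  1.87] w 0.0446
delta [ 0.0362 -0.0528  0.0865]
```

Call:
arm_command:
  deltas: [-1,0.018,-0.026,0,0,-1,0.018,-0.026,0,0,-1,0,0,0.03,0,-1,0,0,0.03,0,-1,0,0,0.018,0,-1,0,0,0.008,0,-1,0,0,0.002,0,-1,0,0,0,0]

```text
time: 15.18
position: [0.5513, 0.2129, 0.0062]
tool_rot: [0.996, -0.092, 0.001, -0.0]
ft_force: [0.5, -0.2, -1.1]
grip_width: 0.0444
grip_force: 10.0
```

Call:
arm_command:
  deltas: [0.35,0,0,0,0,0.35,0,0,0,0,0.35,0,0,0,0,0.35,0,0,-0.01,0,0.35,0,0,-0.03,0,0.35,0,0,-0.03,0,-0.4,-0.045,0,0,0,-0.4,0,0,0,0,-0.4,0,0,0,0,-0.4,0,0,0,0]

```text
time: 16.42
position: [0.5078, 0.221, 0.0758]
tool_rot: [0.996, -0.092, 0.001, -0.0]
ft_force: [0.4, 0.2, -0.6]
grip_width: 0.0293
grip_force: 0.0
```

```bash
python3 - <<'E'
from h import *
im,d,P=grab("wrist");w=cloud(d,P);g=O-.108*ex
m=(w[...,2]>.01)&(w[...,2]<.022)&(np.hypot(w[...,0]-g[0],w[...,1]-g[1])<.035)
p=w[m];print(m.sum(),p.min(0),p.max(0));c=(p.min(0)+p.max(0))/2;print(c,[(c[:2]-O)@e for e in(ex,ey)])
# gripper start for push: local x = -.155, same y as tin
t=c[:2]-.05*ex
go(t[0],t[1],.006)
cv2.imwrite("pics/w2.png",im[...,::-1])
E
```

```text
1415 [0.52835514 0.18951959 0.0100019 ] [0.57374636 0.23484947 0.01797313]
[0.55105075 0.21218453 0.01398752] [np.float64(-0.10661645365416722), np.float64(-0.002695442647679508)]
t 16.475 pos [0.5076 0.2209 0.0756] yawx -0.1837 F [-0.2  0.7  0.4] q [ 0.21  0.65  1.73 -0.    0.76  1.96] w 0.0279
delta [-0.0058  0.0007  0.0696]
```

View pics/w2.png

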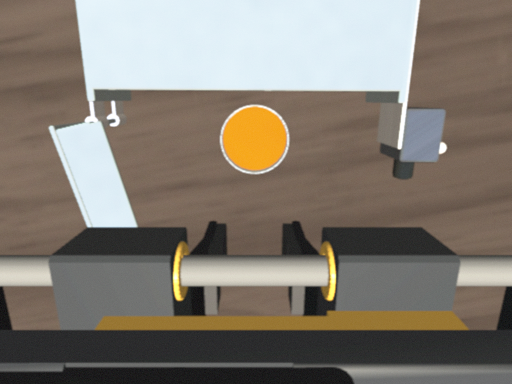

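The tin stands at (254,138), level and in front of the opening. I lower the fingers behind it and push it in.

Call:
arm_command:
  deltas: [-0.4,-0.006,0.001,0.035,0,-0.4,0,0,0.025,0,-0.4,0,0,0.0095,0,-0.4,0.01,0,0,0,-0.4,0.01,0,0,0,-0.4,0.01,0,0,0,-0.4,0.01,0,0,0,-0.4,0.01,0,0,0,-0.4,0.008,0,0,0,-0.4,0.006,0,0,0,-0.4,0.004,0,0,0,-0.4,0,0,0,0]

```text
time: 17.98
position: [0.5678, 0.2087, 0.006]
tool_rot: [0.996, -0.091, 0.0, -0.0]
ft_force: [-1.2, 0.0, 0.5]
grip_width: 0.0263
grip_force: 0.1
```

```bash
python3 - <<'E'
from h import *
o=status.get_obs()["position"][:2];print([(o-O)@e for e in(ex,ey)])
g=O-.09*ex;go(g[0],g[1],.006)
im,d,P=grab("wrist");w=cloud(d,P);l=np.stack([(w[...,:2]-O)@ex,(w[...,:2]-O)@ey],-1)
m=(w[...,2]>.006)&(w[...,2]<.024)&(abs(l[...,1])<.06)&(l[...,0]>-.12)&(l[...,0]<.07)
print(m.sum(),l[m].min(0) if m.any() else "",l[m].max(0) if m.any() else "")
cv2.imwrite("pics/w3.png",im[...,::-1])
E
```

```text
[np.float64(-0.0895531795426535), np.float64(-0.0030897580926542018)]
t 17.975 pos [0.5678 0.2087 0.006 ] yawx -0.1832 F [-1.2  0.   0.5] q [ 0.17  0.8   1.62 -0.    0.71  1.92] w 0.0263
delta [-0.0004 -0.0031 -0.    ]
0
```

View pics/w3.png

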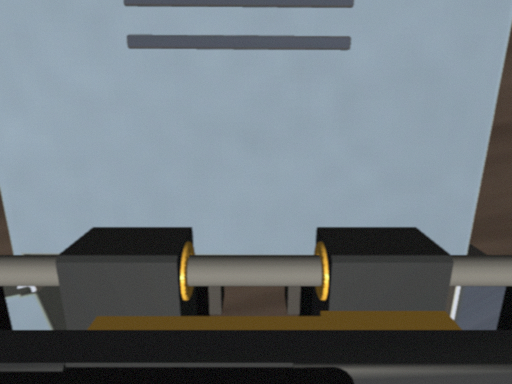

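Call:
arm_command:
  deltas: [-0.4,0.004,0,0,0,-0.4,0,0,0,0,-0.4,-0.03,0,0,0,-0.4,-0.03,0,-0.02,0,-0.4,-0.01,0,-0.05,0,-0.4,0,0,0,0]

```text
time: 18.77
position: [0.5041, 0.2217, 0.0792]
tool_rot: [0.996, -0.091, 0.003, -0.001]
ft_force: [0.6, -0.0, -0.1]
grip_width: 0.0262
grip_force: 0.0
```

```bash
python3 - <<'E'
from h import *
go(0,0,0)
for n in("wrist","top"):
    im,d,P=grab(n);w=cloud(d,P);l=np.stack([(w[...,:2]-O)@ex,(w[...,:2]-O)@ey],-1)
    m=(w[...,2]>.008)&(w[...,2]<.024)&(abs(l[...,1])<.05)&(l[...,0]>-.13)&(l[...,0]<.07)
    print(n,m.sum(),l[m].min(0) if m.any() else "",l[m].max(0) if m.any() else "")
E
```

```text
t 18.775 pos [0.5041 0.2217 0.0792] yawx -0.1822 F [ 0.6 -0.  -0.1] q [ 0.21  0.64  1.74 -0.    0.75  1.96] w 0.0262
delta [-0.4561  0.3096  0.0753]
wrist 458 [-0.08168607 -0.02089491] [-0.07374959  0.01299153]
top 28 [-0.07992534 -0.01881223] [-0.0703338  0.0133727]
```

Tin centre is at local x ≈ -0.058 and y ≈ -0.003, inside with margin. Next I locate the pull on the open door.

Call:
arm_command:
  deltas: [-0.4,0,0,-0.04,0,-0.4,-0.034,-0.039,0,0,-0.4,-0.034,-0.039,0,0,-0.4,-0.033,-0.039,0,0,-0.4,0,0,0,0]
  newtons: 30

```text
time: 19.5
position: [0.422, 0.3563, 0.1146]
tool_rot: [0.996, -0.089, -0.001, 0.001]
ft_force: [-0.5, -0.6, 0.3]
grip_width: 0.0258
grip_force: 0.0
```

```bash
python3 - <<'E'
from h import *
im,d,P=grab("wrist");w=cloud(d,P);m=(abs(w[...,2]-.055)<.005)&(np.hypot(w[...,0]-.424,w[...,1]-.354)<.024)
p=w[m];c=p.mean(0);print(m.sum(),c,p.min(0),p.max(0))
v=c[:2]-H;th=-0.1833-1.9569-np.arctan2(v[1],v[0]);th=(th+np.pi)%(2*np.pi)-np.pi;print("th",th,np.hypot(*v))
go(c[0],c[1],.028)
a=-.1833;X=np.array([[np.cos(a),np.sin(a)],[np.sin(a),-np.cos(a)]]);pr=pull(th)
for t in np.arange(1.3,.09,-.1): q=pull(t);print(round(t,2),(X.T@(q-pr)).round(4),q.round(4));pr=q
E
```

```text
237 [0.42395525 0.35367712 0.05554454] [0.41716392 0.34787589 0.05018955] [0.42902861 0.3594079  0.05781983]
th 1.3540194143457613 0.16782205285747545
t 19.55 pos [0.4232 0.3549 0.1147] yawx -0.1801 F [-0.4 -0.4 -0.3] q [ 0.5   0.58  1.71 -0.    0.85  2.25] w 0.0261
delta [0.0011 0.001  0.0867]
1.3 [-0.0013  0.0089] [0.4215 0.3449]
1.2 [-0.0011  0.0167] [0.4174 0.3287]
1.1 [0.0006 0.0167] [0.4149 0.3122]
1.0 [0.0022 0.0166] [0.4141 0.2955]
0.9 [0.0039 0.0163] [0.415  0.2788]
0.8 [0.0055 0.0158] [0.4175 0.2622]
0.7 [0.007  0.0152] [0.4217 0.246 ]
0.6 [0.0085 0.0144] [0.4274 0.2303]
0.5 [0.0099 0.0135] [0.4347 0.2153]
0.4 [0.0112 0.0124] [0.4435 0.201 ]
0.3 [0.0124 0.0112] [0.4536 0.1877]
0.2 [0.0135 0.0099] [0.4651 0.1755]
0.1 [0.0144 0.0085] [0.4776 0.1645]
```

Call:
arm_command:
  deltas: [-0.4,0.001,0.001,0.035,0,-0.4,0,0,0.035,0,-0.4,0,0,0.017,0,-1,0,0,0,0,-1,0,0,0,0,-1,0,0,0,0,-1,0,0,0,0,-1,0,0,0,0]
  newtons: 20

```text
time: 20.55
position: [0.4262, 0.3534, 0.0299]
tool_rot: [0.996, -0.091, 0.001, -0.001]
ft_force: [2.5, -0.8, -0.1]
grip_width: 0.0114
grip_force: 20.0
```

Call:
arm_command:
  deltas: [-1,-0.0013,0.0089,0,0,-1,-0.0011,0.0167,0,0,-1,0.0006,0.0167,0,0,-1,0.0022,0.0166,0,0,-1,0.0039,0.0163,0,0,-1,0.0055,0.0158,0,0,-1,0.007,0.0152,0,0,-1,0.0085,0.0144,0,0,-1,0.0099,0.0135,0,0,-1,0.0112,0.0124,0,0,-1,0,0,0,0]

```text
time: 21.92
position: [0.4444, 0.1989, 0.0297]
tool_rot: [0.996, -0.093, 0.0, -0.0]
ft_force: [0.6, 2.0, 7.3]
grip_width: 0.0113
grip_force: 20.0
```

```bash
python3 - <<'E'
from h import *
p=pull(.35)
go(p[0],p[1],.028)
E
```

```text
t 21.925 pos [0.4444 0.1989 0.0297] yawx -0.1858 F [0.6 2.  7.3] q [0.19 0.68 1.92 0.   0.54 1.95] w 0.0113
delta [0.0048 0.0038 0.0017]
```

Call:
arm_command:
  deltas: [-0.4,0,0,0,0,-0.4,0,0,0,0,-0.4,0,0,0,0,-0.4,0,0,-0.03,0,-0.4,0,0,-0.04,0,-1,0,0,0,0.163,-1,0,0,0,0.162,-1,0,0,0,0.162,-1,-0.04,0,0,0,-1,0,0,0,0]

```text
time: 23.18
position: [0.4089, 0.2258, 0.0985]
tool_rot: [0.945, -0.328, -0.002, 0.001]
ft_force: [0.6, 0.3, -0.2]
grip_width: 0.0003
grip_force: 0.0
```

```bash
python3 - <<'E'
from h import *
im,d,P=grab("wrist");w=cloud(d,P);m=(abs(w[...,2]-.054)<.005)&(np.hypot(w[...,0]-.4444,w[...,1]-.199)<.022)
p=w[m];c=p.mean(0);print(m.sum(),c,p.min(0),p.max(0))
v=c[:2]-H;th=-0.1833-1.9569-np.arctan2(v[1],v[0]);th=(th+np.pi)%(2*np.pi)-np.pi;print("th",th,np.hypot(*v))
b=c[:2];
go(b[0],b[1],.03)
for t in (.3,.2,.1,.05,0):
  q=pull(t); print(t,end=" ");go(q[0],q[1],.03)
E
```

```text
296 [0.446398   0.19786963 0.05577686] [0.44014663 0.19222962 0.05031199] [0.45208435 0.20402418 0.05793949]
th 0.3744031762694142 0.16677379580846582
t 23.225 pos [0.411  0.2256 0.0988] yawx -0.668 F [ 0.5 -1.  -0.7] q [ 0.26  0.53  1.93 -0.    0.68  2.5 ] w 0.0005
delta [ 0.0451 -0.0002  0.0687]
0.3 t 23.225 pos [0.411  0.2256 0.0988] yawx -0.668 F [ 0.5 -1.  -0.7] q [ 0.26  0.53  1.93 -0.    0.68  2.5 ] w 0.0005
delta [0.057  0.0032 0.0687]
0.2 t 23.225 pos [0.411  0.2256 0.0988] yawx -0.668 F [ 0.5 -1.  -0.7] q [ 0.26  0.53  1.93 -0.    0.68  2.5 ] w 0.0005
delta [0.0735 0.0058 0.0687]
0.1 t 23.225 pos [0.411  0.2256 0.0988] yawx -0.668 F [ 0.5 -1.  -0.7] q [ 0.26  0.53  1.93 -0.    0.68  2.5 ] w 0.0005
delta [0.0902 0.0066 0.0687]
0.05 t 23.225 pos [0.411  0.2256 0.0988] yawx -0.668 F [ 0.5 -1.  -0.7] q [ 0.26  0.53  1.93 -0.    0.68  2.5 ] w 0.0005
delta [0.0986 0.0064 0.0687]
0 t 23.225 pos [0.411  0.2256 0.0988] yawx -0.668 F [ 0.5 -1.  -0.7] q [ 0.26  0.53  1.93 -0.    0.68  2.5 ] w 0.0005
delta [0.1069 0.0058 0.0686]
```

Call:
arm_command:
  deltas: [-1,0,0.005,0.04,0,-1,0,0,0.028,0,-1,0.012,0,0,0,-1,0.012,0,0,0,-1,0.01,0,0,0,-1,0.01,0,0,0,-1,0.006,0,0,0,-1,0,0,0,0,-1,0,0,0,0]

```text
time: 24.35
position: [0.4487, 0.1905, 0.0311]
tool_rot: [0.944, -0.329, 0.0, -0.0]
ft_force: [-0.2, -0.5, -0.7]
grip_width: 0.0005
grip_force: 0.0
```

```bash
cat > bar.py <<'E'
from h import *
o=status.get_obs();R=Ro.from_quat(o["tool_rot"]).as_matrix()
print("tx from ref",(R.T@(o["position"]-[.411,.2256,.03])).round(4),"F tool",(R.T@o["ft_force"]).round(2))
g,b=None,None
for n in("wrist","top"):
    im,d,P=grab(n);w=cloud(d,P)
    e=o["position"]+R[:,0]*.017
    m=(abs(w[...,2]-.0545)<.005)&(np.hypot(w[...,0]-e[0],w[...,1]-e[1])<.02)
    if m.sum()<8: print(n,m.sum());continue
    p=w[m];c=(p.max(0)+p.min(0))/2;v=c[:2]-H;th=-0.1833-1.9569-np.arctan2(v[1],v[0]);th=(th+np.pi)%(2*np.pi)-np.pi
    print(n,m.sum(),c.round(4),"th",th.round(4),"R",np.hypot(*v).round(4),"ahead",(R[:,0]@(c-o["position"])).round(4))
E
python3 bar.py
```

```text
tx from ref [ 0.0513  0.0041 -0.0011] F tool [0.11 0.52 0.69]
wrist 934 [0.4583 0.1821 0.0545] th 0.2561 R 0.1676 ahead 0.0128
top 0
```

Call:
arm_command:
  deltas: [-1,0.002,0,0,0,-1,0.002,0,0,0,-1,0.002,0,0,0,-1,0.002,0,0,0]

```text
time: 24.95
position: [0.4549, 0.1853, 0.031]
tool_rot: [0.944, -0.329, -0.0, 0.0]
ft_force: [-1.2, -0.6, 0.1]
grip_width: 0.0006
grip_force: 0.2
```

Call:
arm_command:
  deltas: [-1,0.0015,0,0,0,-1,0.0015,0,0,0,-1,0.001,0,0,0]

```text
time: 25.32
position: [0.4583, 0.1829, 0.0311]
tool_rot: [0.944, -0.329, 0.0, -0.0]
ft_force: [-1.0, -0.4, 0.7]
grip_width: 0.0005
grip_force: 0.2
```

```bash
python3 bar.py
```

```text
tx from ref [ 0.0636  0.0041 -0.0011] F tool [-0.57  0.92 -0.66]
wrist 865 [0.4671 0.1747 0.0545] th 0.1879 R 0.1665 ahead 0.0119
top 0
```

Call:
arm_command:
  deltas: [-1,0.001,0,0,0,-1,0.001,0,0,0,-1,0.001,0,0,0,-1,0,0,0,0]

```text
time: 25.92
position: [0.4607, 0.1811, 0.0311]
tool_rot: [0.944, -0.329, 0.0, -0.0]
ft_force: [1.0, -0.7, -0.2]
grip_width: 0.0005
grip_force: 0.0
```

Call:
arm_command:
  deltas: [-1,0.001,0,0,0,-1,0.001,0,0,0,-1,0,0,0,0]

```text
time: 26.3
position: [0.4623, 0.1798, 0.031]
tool_rot: [0.944, -0.329, 0.0, -0.0]
ft_force: [0.0, -0.7, -1.0]
grip_width: 0.0002
grip_force: 0.0
```

Call:
arm_command:
  deltas: [-1,0.001,0,0,0,-1,0.001,0,0,0,-1,0,0,0,0]

```text
time: 26.68
position: [0.4636, 0.1786, 0.031]
tool_rot: [0.944, -0.329, -0.0, 0.0]
ft_force: [-0.1, 0.7, -0.5]
grip_width: 0.0007
grip_force: 0.2
```

Call:
arm_command:
  deltas: [-1,0.001,0,0,0,-1,0.001,0,0,0,-1,0,0,0,0]

```text
time: 27.05
position: [0.4652, 0.1772, 0.031]
tool_rot: [0.944, -0.329, -0.0, 0.0]
ft_force: [-1.3, 1.5, 0.1]
grip_width: 0.0005
grip_force: 0.3
```

Call:
arm_command:
  deltas: [-1,0.001,0,0,0,-1,0.001,0,0,0,-1,0,0,0,0]

```text
time: 27.42
position: [0.4669, 0.176, 0.031]
tool_rot: [0.944, -0.329, 0.0, 0.0]
ft_force: [-1.5, -0.2, -0.1]
grip_width: 0.0007
grip_force: 0.3
```

```bash
python3 bar.py; python3 - <<'E'
from h import *
im,d,P=grab("wrist");cv2.imwrite("pics/w4.png",im[...,::-1])
E
```

```text
tx from ref [ 0.0746  0.0041 -0.001 ] F tool [-1.04  1.03  0.14]
wrist 873 [0.4755 0.1677 0.0545] th 0.1221 R 0.1662 ahead 0.0119
top 0
```

View pics/w4.png

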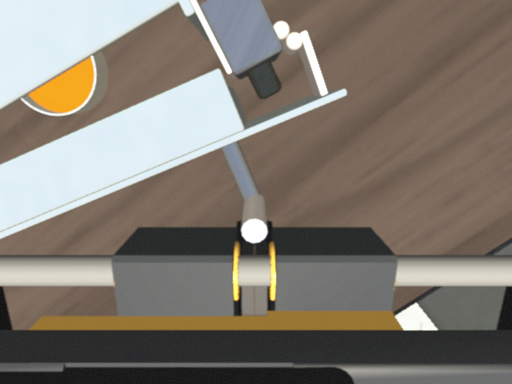

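The bar at (254,230) sits against the shut fingers. The bead (293,41) has just reached the roller (281,30), and the buffer (265,90) is still clear of the panel. I continue in small steps.

Call:
arm_command:
  deltas: [-1,0.001,0,0,0,-1,0.001,0,0,0,-1,0,0,0,0]

```text
time: 27.95
position: [0.4685, 0.1748, 0.031]
tool_rot: [0.944, -0.329, 0.0, -0.0]
ft_force: [-1.2, 0.8, -0.7]
grip_width: 0.0004
grip_force: 0.2
```

Call:
arm_command:
  deltas: [-1,0.001,0,0,0,-1,0.001,0,0,0,-1,0,0,0,0]

```text
time: 28.32
position: [0.4701, 0.1736, 0.0311]
tool_rot: [0.944, -0.329, 0.0, -0.0]
ft_force: [0.2, 0.8, 0.2]
grip_width: 0.0004
grip_force: 0.2
```

Call:
arm_command:
  deltas: [-1,0.001,0,0,0,-1,0.001,0,0,0,-1,0,0,0,0]

```text
time: 28.7
position: [0.4717, 0.1723, 0.0311]
tool_rot: [0.944, -0.329, 0.0, -0.0]
ft_force: [-1.2, -0.1, -0.7]
grip_width: 0.0008
grip_force: 0.2
```

Call:
arm_command:
  deltas: [-1,0.001,0,0,0,-1,0.001,0,0,0,-1,0,0,0,0]

```text
time: 29.08
position: [0.4733, 0.1711, 0.0311]
tool_rot: [0.944, -0.329, 0.0, -0.0]
ft_force: [-0.2, 0.7, -0.4]
grip_width: 0.0005
grip_force: 0.2
```

Call:
arm_command:
  deltas: [-1,0.001,0,0,0,-1,0.001,0,0,0,-1,0,0,0,0]

```text
time: 29.45
position: [0.4738, 0.1706, 0.031]
tool_rot: [0.944, -0.329, -0.001, -0.0]
ft_force: [-2.5, 4.7, 1.3]
grip_width: 0.0004
grip_force: 2.3
```

Call:
arm_command:
  deltas: [-1,0.001,0,0,0,-1,0.001,0,0,0,-1,0,0,0,0]

```text
time: 29.82
position: [0.475, 0.1696, 0.031]
tool_rot: [0.944, -0.329, -0.001, -0.0]
ft_force: [-2.1, 4.7, 1.0]
grip_width: 0.0003
grip_force: 2.8
```

```bash
python3 bar.py; python3 - <<'E'
from h import *
im,d,P=grab("wrist");cv2.imwrite("pics/w5.png",im[:300,:400,::-1])
E
```

```text
tx from ref [ 0.085   0.0041 -0.0012] F tool [-4.52 -2.37 -1.03]
wrist 863 [0.4838 0.1615 0.0545] th 0.0594 R 0.166 ahead 0.0119
top 0
```

View pics/w5.png

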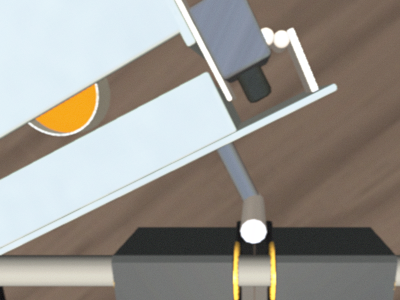

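The bead (282,39) is on the roller (268,37), with force at about 5 N and the buffer not yet touched.

Call:
arm_command:
  deltas: [-1,0.001,0,0,0,-1,0,0,0,0]

```text
time: 30.22
position: [0.4768, 0.1683, 0.031]
tool_rot: [0.944, -0.329, -0.0, -0.0]
ft_force: [-1.9, 1.7, 0.5]
grip_width: 0.0002
grip_force: 1.2
```

Call:
arm_command:
  deltas: [-1,0.001,0,0,0,-1,0,0,0,0]

```text
time: 30.48
position: [0.4786, 0.167, 0.0312]
tool_rot: [0.944, -0.329, 0.001, -0.0]
ft_force: [0.0, -0.7, 0.7]
grip_width: 0.0005
grip_force: 0.0
```

Call:
arm_command:
  deltas: [-1,0.001,0,0,0,-1,0,0,0,0]

```text
time: 30.72
position: [0.4789, 0.1666, 0.0311]
tool_rot: [0.944, -0.329, 0.0, -0.0]
ft_force: [0.6, 0.5, 0.6]
grip_width: 0.0005
grip_force: 0.0
```

The force vanished, which suggests the catch snapped. I back off and check.

Call:
arm_command:
  deltas: [-1,-0.01,0,0,0,-1,-0.02,0,0,0,-1,0,0,-0.05,0,-1,0,0,-0.03,0,-1,0,0,0,0]

```text
time: 31.35
position: [0.4551, 0.1866, 0.1129]
tool_rot: [0.945, -0.328, 0.002, -0.001]
ft_force: [-0.5, -0.6, -0.4]
grip_width: 0.0003
grip_force: 0.0
```

```bash
python3 - <<'E'
from h import *
go(0,0,0)
for k in range(2):
    im,d,P=grab("wrist");w=cloud(d,P);m=(abs(w[...,2]-.054)<.005)&(np.hypot(w[...,0]-.487,w[...,1]-.157)<.022)
    p=w[m];c=p.mean(0);v=c[:2]-H;th=-0.1833-1.9569-np.arctan2(v[1],v[0]);th=(th+np.pi)%(2*np.pi)-np.pi
    print(m.sum(),c,"th",th,np.hypot(*v))
cv2.imwrite("pics/w6.png",cv2.resize(im[:240,100:420,::-1],(800,600),interpolation=2))
E
```

```text
t 31.35 pos [0.4551 0.1866 0.1129] yawx -0.6688 F [-0.5 -0.6 -0.4] q [0.16 0.53 1.87 0.   0.74 2.4 ] w 0.0003
delta [-0.2416  0.4289  0.1109]
257 [0.49091831 0.15630864 0.05581983] th 0.0065529101554373526 0.1662256588272314
260 [0.49094677 0.15636949 0.05575218] th 0.006608665608216935 0.1661591309830652
```

View pics/w6.png

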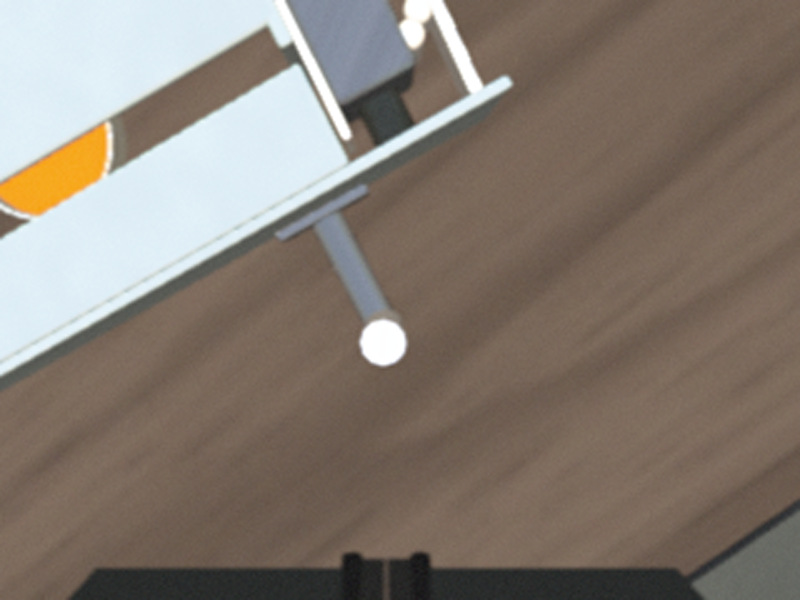

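The bead has passed the roller (white dots at about (415,15)) and the panel rests on the buffer at (395,130); θ ≈ 0.007. A light press will confirm it's seated: stiff if snapped, free if not.

Call:
arm_command:
  deltas: [-1,0,0,0.05,0,-1,0,0,0.03,0,-1,0.015,0,0,0,-1,0.01,0,0,0,-1,0.004,0,0,0,-1,0.001,0,0,0,-1,0,0,0,0]

```text
time: 32.33
position: [0.4787, 0.1668, 0.0317]
tool_rot: [0.944, -0.329, 0.0, -0.0]
ft_force: [-0.4, -0.3, 0.3]
grip_width: 0.0002
grip_force: 0.0
```

Call:
arm_command:
  deltas: [-1,0.0005,0,0,0,-1,0.0005,0,0,0,-1,0,0,0,0]

```text
time: 32.7
position: [0.4793, 0.1663, 0.0311]
tool_rot: [0.944, -0.329, -0.0, 0.0]
ft_force: [-0.3, 0.5, 0.2]
grip_width: 0.0007
grip_force: 0.0
```

Call:
arm_command:
  deltas: [-1,0.0005,0,0,0,-1,0,0,0,0]

```text
time: 32.95
position: [0.4797, 0.1659, 0.031]
tool_rot: [0.944, -0.329, -0.0, 0.0]
ft_force: [-1.0, 1.4, -0.5]
grip_width: 0.0004
grip_force: 0.0
```

Call:
arm_command:
  deltas: [-1,0.0005,0,0,0,-1,0,0,0,0]

```text
time: 33.2
position: [0.48, 0.1656, 0.031]
tool_rot: [0.944, -0.329, -0.0, 0.0]
ft_force: [0.2, 1.1, 0.1]
grip_width: 0.0006
grip_force: 0.2
```

Call:
arm_command:
  deltas: [-1,0.0005,0,0,0,-1,0,0,0,0]

```text
time: 33.45
position: [0.4804, 0.1653, 0.031]
tool_rot: [0.944, -0.329, -0.0, -0.0]
ft_force: [-0.5, 0.7, 0.3]
grip_width: 0.0006
grip_force: 0.4
```

Call:
arm_command:
  deltas: [-1,0.0005,0,0,0,-1,0,0,0,0]

```text
time: 33.7
position: [0.4806, 0.1651, 0.031]
tool_rot: [0.944, -0.329, -0.0, -0.0]
ft_force: [-1.8, 1.5, -0.2]
grip_width: 0.0007
grip_force: 1.2
```

Call:
arm_command:
  deltas: [-1,0.0005,0,0,0,-1,0,0,0,0]

```text
time: 33.95
position: [0.4808, 0.165, 0.031]
tool_rot: [0.944, -0.329, -0.0, -0.0]
ft_force: [-1.5, 4.0, 1.1]
grip_width: 0.0004
grip_force: 2.2
```

Call:
arm_command:
  deltas: [-1,0.0005,0,0,0,-1,0.0005,0,0,0,-1,0,0,0,0]

```text
time: 34.33
position: [0.4809, 0.1648, 0.031]
tool_rot: [0.944, -0.329, -0.001, -0.0]
ft_force: [-3.1, 7.5, 1.3]
grip_width: 0.0005
grip_force: 3.4
```

Call:
arm_command:
  deltas: [-1,0.0005,0,0,0,-1,0.0005,0,0,0,-1,0,0,0,0]

```text
time: 34.7
position: [0.481, 0.1647, 0.031]
tool_rot: [0.944, -0.329, -0.002, -0.0]
ft_force: [-3.2, 10.2, 1.8]
grip_width: 0.0002
grip_force: 4.5
```

It is stiff and monotonic up to about 9 N with hardly any motion, so the door is snapped and seated. I retreat, check once and hand in.

Call:
arm_command:
  deltas: [-1,-0.005,0,0,0,-1,-0.03,0,0,0,-1,0,0,-0.05,0,-1,0,0,-0.05,0,-1,0,0,0,0,-1,0,0,0,0]

```text
time: 35.45
position: [0.4555, 0.1847, 0.1309]
tool_rot: [0.944, -0.329, 0.0, 0.0]
ft_force: [0.1, -0.4, -0.4]
grip_width: 0.0003
grip_force: 0.0
```

```bash
python3 - <<'E'
from h import *
im,d,P=grab("wrist");w=cloud(d,P);m=(abs(w[...,2]-.054)<.005)&(np.hypot(w[...,0]-.49,w[...,1]-.156)<.022)
c=w[m].mean(0);v=c[:2]-H;th=(-2.1402-np.arctan2(v[1],v[0])+np.pi)%(2*np.pi)-np.pi
print(m.sum(),c,"th",th)
l=np.stack([(w[...,:2]-O)@ex,(w[...,:2]-O)@ey],-1)
m=(w[...,2]>.008)&(w[...,2]<.02)&(abs(l[...,1])<.05)&(l[...,0]>-.11)&(l[...,0]<-.06)
print(m.sum(),l[m].min(0) if m.any() else "")
if abs(th)<.02: print(order.hand_in())
E
```

```text
222 [0.49169433 0.15580119 0.05580832] th 0.0009750961699226401
738 [-0.07837321 -0.02590391]
the job is handed in; nothing more can be done
None
```

I handed the job in at about 35 s: the flux tin stands level inside the locker, the door appears snapped shut against its buffer at about 0.00 rad with at most 11 N pressed, and the tape roll, braid reel and spray bottle were not touched. The snap is judged from the force drop, the camera image and a stiff press test, because the buffer compression could not be read directly.

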